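# Run a fingertip round a sprung tortilla-warmer lid until its tabs snap shut

### The job

The orange tortilla warmer's lid has been left sprung: the four snap tabs on the side of its blue pull ear, two on each side of the ear, stand up. Run your fingertips lightly round the edge of the lid from one end of that raised stretch to the other, either way round, so that the tabs snap flat one after another in order, then take the hand away. Do not lift, shove or lean hard on the warmer, and leave everything else on the counter alone.

Things in the scene. Friction and masses are not known exactly. Their poses are not given: they have to be found in the camera images.
- warmer: The tortilla warmer to close: round orange tub standing loose on the counter, cream lid on, about 0.9 kg, on a rubber foot. 194 mm across its bead, 205 mm across the lid's tabs, 68 mm high to the pads of shut tabs. Origin: centre of its underside; z up; x points to the lid's pull ear. The lid's edge has eight equal snap tabs 45 degrees apart, each with an orange press pad; the lid's flat middle is 62.5 mm up.
- ear (a point): Middle of the top of the lid's pull ear, a blue tongue 30 mm wide and 18 mm long sticking out of the rim, centred 110 mm from the warmer's axis, 60.5 mm up. Seen from above and counted anticlockwise the tabs' middles lie at -67.5 degrees from the ear (tab 1), -22.5 (2), 22.5 (3), 67.5 (4), 112.5 (5) and so on: the ear lies between tabs 2 and 3.
- tab1 (a joint): Snap tab 1, standing up at the start: angle in rad of its hinge, which lies level along the lid's edge 70 mm from the warmer's axis, 60 mm up. 0 = snapped flat, 0.30 = up, outer edge about 9 mm high. It gives freely to 0.2, where its lip meets a springy catch; about 4 N on the pad pushes it on, and below about 0.07 it snaps down by itself and stays; let go above 0.12 it springs up again.
- tab2 (a joint): Snap tab 2, standing up at the start: angle in rad of its hinge, which lies level along the lid's edge 70 mm from the warmer's axis, 60 mm up. 0 = snapped flat, 0.30 = up, outer edge about 9 mm high. It gives freely to 0.2, where its lip meets a springy catch; about 4 N on the pad pushes it on, and below about 0.07 it snaps down by itself and stays; let go above 0.12 it springs up again.
- tab3 (a joint): Snap tab 3, standing up at the start: angle in rad of its hinge, which lies level along the lid's edge 70 mm from the warmer's axis, 60 mm up. 0 = snapped flat, 0.30 = up, outer edge about 9 mm high. It gives freely to 0.2, where its lip meets a springy catch; about 4 N on the pad pushes it on, and below about 0.07 it snaps down by itself and stays; let go above 0.12 it springs up again.
- tab4 (a joint): Snap tab 4, standing up at the start: angle in rad of its hinge, which lies level along the lid's edge 70 mm from the warmer's axis, 60 mm up. 0 = snapped flat, 0.30 = up, outer edge about 9 mm high. It gives freely to 0.2, where its lip meets a springy catch; about 4 N on the pad pushes it on, and below about 0.07 it snaps down by itself and stays; let go above 0.12 it springs up again.
- pad1 (a point): Middle of the top of tab 1's press pad, moving with the tab: 90 mm from the warmer's axis, 68 mm above its underside when the tab is down, about 6 mm higher when up. The pad's top is 14 mm wide across the rim and 20 mm long along it; at each end it slopes down 6 mm over 18 mm, so a fingertip can slide on to it along the rim.
- pad2 (a point): Middle of the top of tab 2's press pad, moving with the tab: 90 mm from the warmer's axis, 68 mm above its underside when the tab is down, about 6 mm higher when up. The pad's top is 14 mm wide across the rim and 20 mm long along it; at each end it slopes down 6 mm over 18 mm, so a fingertip can slide on to it along the rim.
- pad3 (a point): Middle of the top of tab 3's press pad, moving with the tab: 90 mm from the warmer's axis, 68 mm above its underside when the tab is down, about 6 mm higher when up. The pad's top is 14 mm wide across the rim and 20 mm long along it; at each end it slopes down 6 mm over 18 mm, so a fingertip can slide on to it along the rim.
- pad4 (a point): Middle of the top of tab 4's press pad, moving with the tab: 90 mm from the warmer's axis, 68 mm above its underside when the tab is down, about 6 mm higher when up. The pad's top is 14 mm wide across the rim and 20 mm long along it; at each end it slopes down 6 mm over 18 mm, so a fingertip can slide on to it along the rim.
- tab5 (a joint): Snap tab 5 of the same lid, on the side away from the ear, already snapped down; angle as for the others.
- tab6 (a joint): Snap tab 6 of the same lid, on the side away from the ear, already snapped down; angle as for the others.
- tab7 (a joint): Snap tab 7 of the same lid, on the side away from the ear, already snapped down; angle as for the others.
- tab8 (a joint): Snap tab 8 of the same lid, on the side away from the ear, already snapped down; angle as for the others.
- warmer_low: Bystander: blue warmer of the same build and size, shut, the lower one of a stack of two. Origin: centre of its underside.
- warmer_top: Bystander: yellow warmer of the same build and size, shut, standing on the lid of the blue one; the stack is 131 mm high. Origin: centre of its underside.
- comal: Bystander: green enamel comal (shallow round griddle), 248 mm across, 26 mm high, with loop handles that reach 155 mm from its centre along its x axis either way. Origin: centre of its underside.
- lime_bowl: Bystander: clay bowl of limes, 124 mm across, 87 mm high. Origin: centre of its underside.
- salt_jar: Bystander: glass salt jar with a red cap, 68 mm across, 100 mm high. Origin: centre of its underside.
- spatula: Bystander: wooden-handled spatula lying on the counter, 280 mm long along its x axis, about 20 mm high. Origin: under its middle.

How it is judged:
On the way, in this order (a step that is already met when the one before it is completed fails the run):
1. the tab at one end of the raised stretch is down, the rest of the raised stretch still up (((value of joint tab1 below 0.06 rad and value of joint each of tab2, tab3, tab4 above 0.2 rad) or (value of joint tab4 below 0.06 rad and value of joint each of tab3, tab2, tab1 above 0.2 rad))), for 0.05 s.
2. the tab next to it is also down, the rest of the raised stretch still up (((value of joint each of tab1, tab2 below 0.06 rad and value of joint each of tab3, tab4 above 0.2 rad) or (value of joint each of tab4, tab3 below 0.06 rad and value of joint each of tab2, tab1 above 0.2 rad))), for 0.05 s.
3. the third tab along is also down, the rest of the raised stretch still up (((value of joint each of tab1, tab2, tab3 below 0.06 rad and value of joint tab4 above 0.2 rad) or (value of joint each of tab4, tab3, tab2 below 0.06 rad and value of joint tab1 above 0.2 rad))), for 0.05 s.
At the end, for the whole second after the job is handed in: All eight tabs of the orange warmer's lid are snapped flat (each within 0.06 rad of flat), and the warmer stands upright and still on the counter within 40 mm of where it was. The four raised tabs went down one after another in order along the rim, from either end (value of joint each of tab1, tab2, tab3, tab4, tab5, tab6, tab7, tab8 below 0.06 rad and height (world z) of warmer below 0.005 m and angle between warmer's own z axis and vertical below 0.05 rad and distance of warmer from where it was at the start of the episode below 0.04 m and linear speed of warmer below 0.02 m/s); the robot touches nothing.
It fails at once if the warmer is lifted or tipped (height (world z) of warmer above 0.012 m or angle between warmer's own z axis and vertical above 0.15 rad).
It fails at once if the warmer is shoved more than 40 mm (distance of warmer from where it was at the start of the episode above 0.04 m).
It fails at once if the fingers lean on the warmer with more than 40 N (contact force between the fingers and warmer above 40 N).
It fails at once if something else on the counter is moved more than 20 mm (distance of any of warmer_low, warmer_top, comal, lime_bowl, salt_jar, spatula from where it was at the start of the episode above 0.02 m).
It also fails if it takes over 43 s, if anything falls off the work surface, if the arm or the gripper's body presses on something with over 40 N, if the wrist force passes 120 N, or if a joint passes its speed limit or range.

### The arm

A 6-joint arm with a two-finger parallel gripper is mounted at the origin on the work surface. World frame = base frame: x ahead of the robot, y to its left, z up, the work surface at z = 0. Lengths are in m, angles in rad, forces in N, time in s.
With the tool pointing down it reaches from about 0.35 to 0.975 m from the base axis. Payload 4.9 kg.
Tool frame: the origin (TCP) lies at the very end of the fingers, on their centre line; the grasp point (between the pads) lies 19 mm behind it; z points along the fingers, y is the line along which they close (so a half turn about z gives the same grasp; the last joint's range is limited). The gripper opens to 85 mm and grips with 20 to 120 N. Pads are 22 mm wide; open, the fingers measure 114 mm over their backs; the gripper's body (76 mm by 85 mm) begins 54 mm behind the grasp point. The pads swing forward as they close: fully open they stand 13 mm farther back than shut.
Start: joints at [1.049, 0.053, 1.613, -0, 1.476, -0.119], TCP at [0.245, 0.575, 0.2] pointing down, gripper open.
Joint ranges: [-3.01, 3.01], [-1.01, 2.22], [0.06, 2.58], [-1.02, 4.17], [0.09, 2.62], [-3.14, 3.14]. Speed limits (rad/s): [2.57, 2.57, 3.14, 3.14, 3.14, 3.14].

### API

Orientations are given as a unit quaternion [w, x, y, z].
In Python, from plant import state, optics, ticket, nets gives the robot as it stands. The module is installed in compiled form; this text tells all that it offers.
- The arm moves only by the shell command python3 -m inch 'ROWS' [OPENING]. ROWS is JSON, a list of rows, each an object of numbers: "dx", "dy", "dz": the shift along the tool's x, y, z as a fraction of full scale; "rx", "ry", "rz": the turn, a rotation vector about the tool's x, y, z as a fraction of full scale. In form: [{"dx": .., "dy": .., "dz": .., "rx": .., "ry": .., "rz": ..}, ...]. A call has 1 to 5 rows; each row is the pose to reach, as a shift and turn from the pose commanded when the call began, along the tool's axes at that moment; what a row does not reach only later rows make up. Full scale, the value 1, is 0.8 m for a shift and 1.5 rad for a turn. A row lasts 1/10 s, in which the tool goes at most 50 mm and 8.59 degrees, less where a joint would pass 70% of its speed; a pose out of reach is approached as far as the arm can. A call with a number of a shift or a turn outside -1 to 1 is refused whole. A call with a gripper value outside its range is refused whole. OPENING is the opening, from -1 (shut) to 1 (fully open), set as the call begins (- or left out, the last holds). The fingers move at their own pace and stop on an object; the grip force is fixed at half the most. Time passes only in rows, so rows that repeat a pose let the fingers close. It gives the time, the measured TCP pose, the force, the opening and the grip force at its end, in the units of the state.
- state(): the state, without advancing time (a new reading comes with each control period).
- optics.grab_frame(name): name is "scene" or "top"; returns the picture (384x512x3 uint8, red, green, blue); there is no depth.
- optics.camera_info(name): a dict with "fx", "fy", "cx", "cy" (pixels), "R" (3x3) and "t" (3): a world point X has camera coordinates R X + t. Camera axes: x right, y down, z forward; pixel columns grow to the right and rows downward; lengths in m; the calibration is good to about 2 mm. A picture is of the moment at which its call begins. camera_info takes no time and is no camera call.
- ticket.job_done(): hands the job in; it is judged then, once.
Trained networks look in the newest picture that a camera, given by its name, has taken for a name from the list of things; names that differ only in an ending like _2 or _b are one class to them, and where a whole thing is asked for, a point or a joint stands for the part that bears it (a point fixed in the world has none). Each returns a list of dicts, best first, with "confidence" (0 to 1); they miss things now and then, are a little off and sometimes report something else, mostly with a low value. They report only what shows in the picture. A call takes as long as a camera call.
- nets.boxes_of(camera, name): "bbox" ([centre column, centre row, width, height] in pixels, round what is visible of it).
- nets.outline_of(camera, name): "pixels" (384x512 bool, what is visible of it) and "bbox" ([centre column, centre row, width, height] in pixels, round what is visible of it).
The state is a dict: "time": time; "joint_pos": joint angles; "joint_vel": joint speeds; "joint_efforts": joint torques, N m; "tool_pos": TCP position; "tool_rot": TCP orientation; "contact_force": force on the tool from outside, world axes, zero at the start; "ft_torque": the same for the moment, N m; "gripper_width": opening from 0.0 (shut) to 1.0 (fully open); "grasp_force": force on a finger pad.
Only numpy, scipy, OpenCV 4.12 (cv2) and the standard library are available. Lean on these libraries where they do the work, as an engineer would, in place of code of your own. Each camera call takes 0.05 s, during which the arm holds its last target. There are 200 camera calls.

## Working session

There is one attempt and no reset: what is moved stays moved. The work goes in short steps, Python scripts to look and compute and a shell command to move; the robot and the scene stay as the last step left them, time stands still between calls to the robot, and variables do not carry over. Pictures are saved under pics/ and viewed, at most 10 in all, crops included, and the job is handed in when it is done.

```bash
mkdir -p pics
cat > h.py <<'E'
import numpy as np,cv2
from plant import state,optics,ticket,nets
def ray(cam,u,v,z):
    c=optics.camera_info(cam);R=np.array(c["R"]);t=np.array(c["t"])
    d=R.T@np.array([(u-c["cx"])/c["fx"],(v-c["cy"])/c["fy"],1]);o=-R.T@t
    return o+d*(z-o[2])/d[2]
def proj(cam,X):
    c=optics.camera_info(cam);p=np.array(c["R"])@np.array(X)+np.array(c["t"])
    return c["fx"]*p[0]/p[2]+c["cx"],c["fy"]*p[1]/p[2]+c["cy"]
E
python3 - <<'E'
from h import *
for c in("top","scene"):
    im=optics.grab_frame(c);cv2.imwrite(f"pics/{c}0.png",im[:,:,::-1])
    i=optics.camera_info(c);print(c,i["fx"],-np.array(i["R"]).T@np.array(i["t"]))
for n in("warmer","ear","pad1","warmer_low","comal","lime_bowl","salt_jar","spatula"):
    for r in nets.boxes_of("top",n)[:4]: print(n,np.round(r["bbox"]),round(r["confidence"],2),np.round(ray("top",*r["bbox"][:2],.06),3))
print(state())
E
```

```text
top 384.3887674146522 [0.40422025 0.01030093 1.29720444]
scene 366.51788794336795 [1.13397503 0.39431152 0.92876186]
warmer [259. 181.  72.  67.] 0.68 [ 0.6  -0.02  0.06]
ear [263. 183.  67.  64.] 0.77 [ 0.595 -0.032  0.06 ]
ear [117. 198.  75.  88.] 0.7 [0.549 0.439 0.06 ]
ear [274. 209.  19.  13.] 0.19 [ 0.509 -0.065  0.06 ]
pad1 [237. 191.  19.  18.] 0.67 [0.57  0.052 0.06 ]
pad1 [251. 206.  20.  13.] 0.67 [0.52  0.008 0.06 ]
pad1 [239. 170.  18.  18.] 0.51 [0.639 0.044 0.06 ]
pad1 [117. 199.  74.  96.] 0.29 [0.546 0.441 0.06 ]
warmer_low [366. 205.  31.  53.] 0.74 [ 0.521 -0.364  0.06 ]
warmer_low [237. 187.  15.  15.] 0.34 [0.581 0.052 0.06 ]
comal [115. 198.  74.  94.] 0.68 [0.549 0.447 0.06 ]
lime_bowl [197. 133.  39.  39.] 0.75 [0.765 0.184 0.06 ]
lime_bowl [237. 188.  16.  17.] 0.48 [0.58  0.052 0.06 ]
salt_jar [305. 125.  23.  26.] 0.84 [ 0.789 -0.175  0.06 ]
salt_jar [240. 170.  15.  15.] 0.54 [0.638 0.043 0.06 ]
salt_jar [289. 174.  16.  14.] 0.4 [ 0.625 -0.117  0.06 ]
spatula [310. 250.  89.  21.] 0.57 [ 0.377 -0.179  0.06 ]
spatula [250. 206.  18.  18.] 0.34 [0.521 0.01  0.06 ]
spatula [255. 157.  15.   6.] 0.22 [ 0.683 -0.006  0.06 ]
{'time': 0.5, 'joint_pos': array([ 1.04898223e+00,  5.27069647e-02,  1.61298510e+00,  1.93405194e-05,
        1.47599667e+00, -1.18959447e-01]), 'joint_vel': array([ 0.00024843,  0.0003319 , -0.00108802, -0.00015077,  0.00023636,
       -0.00073515]), 'joint_efforts': array([-2.60739234e-04, -3.93213022e+01, -3.70030046e+01, -1.50440264e-04,
        1.30825334e-03,  1.40467060e-05]), 'tool_pos': array([0.24497109, 0.57492896, 0.20034835]), 'tool_rot': array([-2.42672429e-05,  2.00068896e-01,  9.79781830e-01, -4.25663510e-05]), 'contact_force': array([ 0.76124594, -0.79936584, -0.01032647]), 'ft_torque': array([ 0.04228922, -0.01020284, -0.00187481]), 'grasp_force': 0.0, 'gripper_width': 0.9994507809517977}
```

View pics/top0.png

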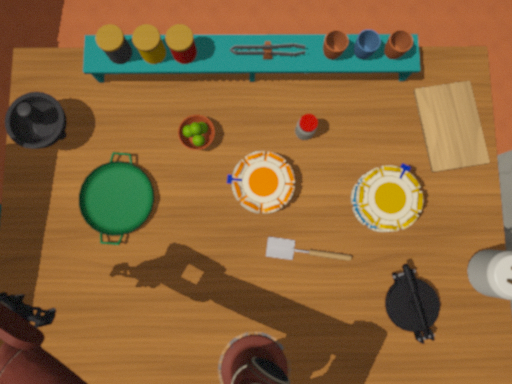

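View pics/scene0.png

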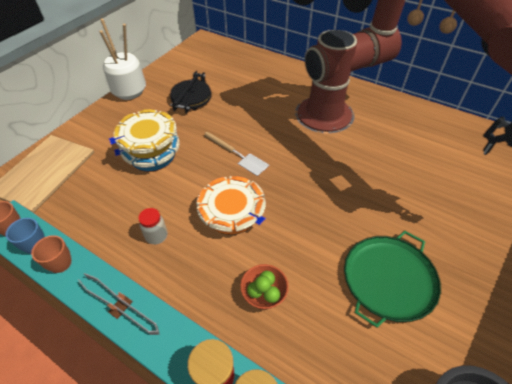

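Top view: the orange warmer is at about (264,182) with its ear at about (231,180), so the ear points to +y. The bowl (197,133), jar (307,126) and spatula lie clear of the rim. Next I'll measure the centre and ear by colour.

Run:
```python
from h import *
C=[];E=[]
for c,w in(("top",(220,140,305,225)),("scene",(190,165,275,240))):
    im=cv2.imread(f"pics/{c}0.png");h=cv2.cvtColor(im,cv2.COLOR_BGR2HSV)
    x0,y0,x1,y1=w;m=np.zeros(h.shape[:2],np.uint8);m[y0:y1,x0:x1]=1
    o=(cv2.inRange(h,(5,190,150),(20,255,255))>0)&(m>0)
    n,l,s,ct=cv2.connectedComponentsWithStats(o.astype(np.uint8))
    # central disc: biggest comp near the middle of window
    mid=np.array([(x0+x1)/2,(y0+y1)/2]);k=max(range(1,n),key=lambda i:s[i,4]-5*np.linalg.norm(ct[i]-mid))
    b=(cv2.inRange(h,(105,130,60),(130,255,255))>0)&(m>0)
    p=np.argwhere(b)[:,::-1].mean(0)
    print(c,"disc",s[k],ct[k],"ear",b.sum(),p)
    A=ray(c,*ct[k],.0625);B=ray(c,*p,.0605);print(A,B,np.linalg.norm((B-A)[:2]),np.degrees(np.arctan2(*(B-A)[1::-1])))
    big=cv2.resize(im[y0:y1,x0:x1],None,fx=5,fy=5,interpolation=cv2.INTER_CUBIC);cv2.imwrite(f"pics/{c}z.png",big)
```

```text
top disc [249 168  29  28 629] [263.07790143 181.39745628] ear 30 [229.46666667 178.5       ]
[ 0.59977442 -0.03281054  0.0625    ] [0.61047607 0.07653692 0.0605    ] 0.10986988491697557 84.41035772262659
scene disc [216 190  30  23 541] [230.28650647 201.25323475] ear 35 [259.68571429 219.71428571]
[ 0.60110464 -0.03130718  0.0625    ] [0.61070823 0.07824009 0.0605    ] 0.10996741889248478 84.9899092700846
```

View pics/topz.png

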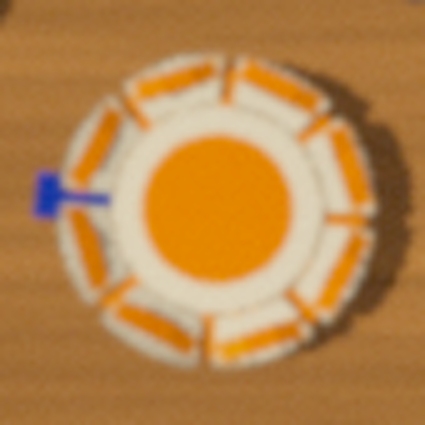

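Both cameras agree: centre (0.600,-0.032), ear at 84.7°, and ear distance 110 mm as specified. I'll shut the fingers, square the tool to the world axes and go above tab 1.

```bash
python3 -m inch '[{"dx":-0.04,"dy":-0.023,"rz":-0.054},{"dx":-0.08,"dy":-0.046,"rz":-0.108},{"dx":-0.12,"dy":-0.069,"rz":-0.162},{"dx":-0.16,"dy":-0.092,"rz":-0.216},{"dx":-0.198,"dy":-0.113,"rz":-0.2686}]' -1
python3 -m inch '[{"dx":-0.028,"dy":-0.036},{"dx":-0.056,"dy":-0.072},{"dx":-0.084,"dy":-0.108},{"dx":-0.112,"dy":-0.144},{"dx":-0.138,"dy":-0.181}]'
python3 -m inch '[{"dx":-0.028,"dy":-0.036},{"dx":-0.056,"dy":-0.072},{"dx":-0.084,"dy":-0.108},{"dx":-0.112,"dy":-0.144},{"dx":-0.138,"dy":-0.181}]'
python3 -m inch '[{"dx":-0.028,"dy":-0.036},{"dx":-0.056,"dy":-0.072},{"dx":-0.084,"dy":-0.108},{"dx":-0.138,"dy":-0.181},{"dx":-0.138,"dy":-0.181}]'
```

```text
validation failed for argument at $[0]...
validation failed for argument at $[0]...
validation failed for argument at $[0]...
validation failed for argument at $[0]...
```

```bash
python3 -m inch '[{"dx":-0.04,"dy":-0.023,"dz":0,"rx":0,"ry":0,"rz":-0.054},{"dx":-0.08,"dy":-0.046,"dz":0,"rx":0,"ry":0,"rz":-0.108},{"dx":-0.12,"dy":-0.069,"dz":0,"rx":0,"ry":0,"rz":-0.162},{"dx":-0.16,"dy":-0.092,"dz":0,"rx":0,"ry":0,"rz":-0.216},{"dx":-0.198,"dy":-0.113,"dz":0,"rx":0,"ry":0,"rz":-0.2686}]' -1
```

```text
time: 1.0
tool_pos: [0.356, 0.4285, 0.2006]
tool_rot: [0.0, -0.002, 1.0, 0.0]
contact_force: [0.8, 0.6, -0.2]
gripper_width: 0.144
grasp_force: 0.0
```

```bash
python3 -m inch '[{"dx":-0.028,"dy":-0.036,"dz":0,"rx":0,"ry":0,"rz":0},{"dx":-0.056,"dy":-0.072,"dz":0,"rx":0,"ry":0,"rz":0},{"dx":-0.084,"dy":-0.108,"dz":0,"rx":0,"ry":0,"rz":0},{"dx":-0.112,"dy":-0.144,"dz":0,"rx":0,"ry":0,"rz":0},{"dx":-0.138,"dy":-0.181,"dz":0,"rx":0,"ry":0,"rz":0}]' | head -2
python3 -m inch '[{"dx":-0.028,"dy":-0.036,"dz":0,"rx":0,"ry":0,"rz":0},{"dx":-0.056,"dy":-0.072,"dz":0,"rx":0,"ry":0,"rz":0},{"dx":-0.084,"dy":-0.108,"dz":0,"rx":0,"ry":0,"rz":0},{"dx":-0.112,"dy":-0.144,"dz":0,"rx":0,"ry":0,"rz":0},{"dx":-0.138,"dy":-0.181,"dz":0,"rx":0,"ry":0,"rz":0}]' | head -2
python3 -m inch '[{"dx":-0.028,"dy":-0.036,"dz":0,"rx":0,"ry":0,"rz":0},{"dx":-0.056,"dy":-0.072,"dz":0,"rx":0,"ry":0,"rz":0},{"dx":-0.084,"dy":-0.108,"dz":0,"rx":0,"ry":0,"rz":0},{"dx":-0.138,"dy":-0.181,"dz":0,"rx":0,"ry":0,"rz":0},{"dx":-0.138,"dy":-0.181,"dz":0,"rx":0,"ry":0,"rz":0}]'
python3 -m inch '[{"dx":0,"dy":0,"dz":0.05,"rx":0,"ry":0,"rz":0},{"dx":0,"dy":0,"dz":0.1,"rx":0,"ry":0,"rz":0},{"dx":0,"dy":0,"dz":0.125,"rx":0,"ry":0,"rz":0},{"dx":0,"dy":0,"dz":0.1375,"rx":0,"ry":0,"rz":0},{"dx":0,"dy":0,"dz":0.1375,"rx":0,"ry":0,"rz":0}]'
python3 - <<'E'
from h import *
a=optics.grab_frame("scene")[130:280,160:310,::-1];b=optics.grab_frame("top")[120:240,200:320,::-1]
cv2.imwrite("pics/n1.png",np.hstack([cv2.resize(x,(400,400),interpolation=cv2.INTER_CUBIC) for x in(a,b)]))
print(state()["tool_pos"])
E
```

```text
time: 1.5
tool_pos: [0.4666, 0.2837, 0.2006]
time: 2.0
tool_pos: [0.577, 0.1388, 0.2006]
time: 2.5
tool_pos: [0.6881, -0.008, 0.2002]
tool_rot: [0.0, 0.001, 1.0, -0.0]
contact_force: [0.0, 0.7, -0.2]
gripper_width: -0.001
grasp_force: 0.0
time: 3.0
tool_pos: [0.6855, -0.0045, 0.0887]
tool_rot: [-0.001, -0.0, 1.0, 0.0]
contact_force: [-0.1, -0.5, -0.1]
gripper_width: 0.002
grasp_force: 0.0
[ 0.68758855 -0.00467601  0.09212576]
```

View pics/n1.png

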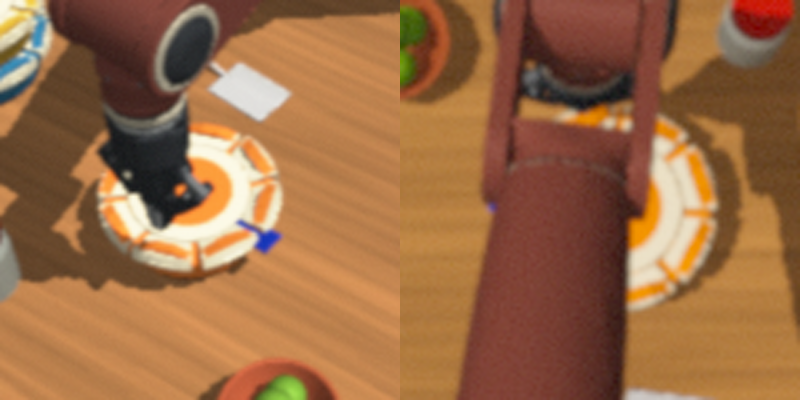

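Left half (scene): the shut fingertips stand at about crop (160,218), over the tab 1 pad short of the ear (265,237). I'll descend gently and watch the force.

```bash
python3 -m inch '[{"dx":0,"dy":0,"dz":0.007,"rx":0,"ry":0,"rz":0},{"dx":0,"dy":0,"dz":0.014,"rx":0,"ry":0,"rz":0},{"dx":0,"dy":0,"dz":0.017,"rx":0,"ry":0,"rz":0},{"dx":0,"dy":0,"dz":0.02,"rx":0,"ry":0,"rz":0},{"dx":0,"dy":0,"dz":0.02,"rx":0,"ry":0,"rz":0}]'
python3 -m inch '[{"dx":0,"dy":0,"dz":0.001,"rx":0,"ry":0,"rz":0},{"dx":0,"dy":0,"dz":0.002,"rx":0,"ry":0,"rz":0},{"dx":0,"dy":0,"dz":0.003,"rx":0,"ry":0,"rz":0},{"dx":0,"dy":0,"dz":0.004,"rx":0,"ry":0,"rz":0},{"dx":0,"dy":0,"dz":0.004,"rx":0,"ry":0,"rz":0}]'
```

```text
time: 3.6
tool_pos: [0.6862, -0.0046, 0.0739]
tool_rot: [-0.0, -0.0, 1.0, 0.0]
contact_force: [-0.1, -0.1, -0.2]
gripper_width: 0.003
grasp_force: 0.0
time: 4.1
tool_pos: [0.6864, -0.0047, 0.071]
tool_rot: [-0.0, -0.0, 1.0, 0.0]
contact_force: [0.4, -0.1, 0.3]
gripper_width: -0.001
grasp_force: 0.0
```

```bash
python3 -m inch '[{"dx":0,"dy":0,"dz":0.001,"rx":0,"ry":0,"rz":0},{"dx":0,"dy":0,"dz":0.0015,"rx":0,"ry":0,"rz":0},{"dx":0,"dy":0,"dz":0.002,"rx":0,"ry":0,"rz":0},{"dx":0,"dy":0,"dz":0.002,"rx":0,"ry":0,"rz":0}]'
python3 -m inch '[{"dx":0,"dy":0,"dz":0.001,"rx":0,"ry":0,"rz":0},{"dx":0,"dy":0,"dz":0.001,"rx":0,"ry":0,"rz":0}]'
```

```text
time: 4.5
tool_pos: [0.6865, -0.0046, 0.0695]
tool_rot: [-0.0, -0.0, 1.0, 0.0]
contact_force: [-0.9, -0.3, -0.4]
gripper_width: -0.0
grasp_force: 0.0
time: 4.7
tool_pos: [0.6865, -0.0047, 0.0687]
tool_rot: [-0.0, -0.0, 1.0, 0.0]
contact_force: [0.6, 0.4, -0.3]
gripper_width: 0.005
grasp_force: 0.0
```

```bash
python3 -m inch '[{"dx":0,"dy":0,"dz":0.001,"rx":0,"ry":0,"rz":0},{"dx":0,"dy":0,"dz":0.001,"rx":0,"ry":0,"rz":0}]' | sed -n 2,4p
python3 -m inch '[{"dx":0,"dy":0,"dz":0.001,"rx":0,"ry":0,"rz":0},{"dx":0,"dy":0,"dz":0.001,"rx":0,"ry":0,"rz":0}]'| sed -n 2,4p
python3 - <<'E'
from h import *
a=optics.grab_frame("scene")[150:260,180:290,::-1];b=optics.grab_frame("top")[120:240,200:320,::-1]
cv2.imwrite("pics/n2.png",np.hstack([cv2.resize(x,(400,400),interpolation=cv2.INTER_CUBIC) for x in(a,b)]))
E
```

```text
tool_pos: [0.6865, -0.0047, 0.0679]
tool_rot: [-0.0, -0.0, 1.0, 0.0]
contact_force: [-0.7, 0.0, 0.2]
tool_pos: [0.6864, -0.0046, 0.067]
tool_rot: [-0.0, -0.0, 1.0, 0.0]
contact_force: [-0.7, -0.3, -0.6]
```

View pics/n2.png

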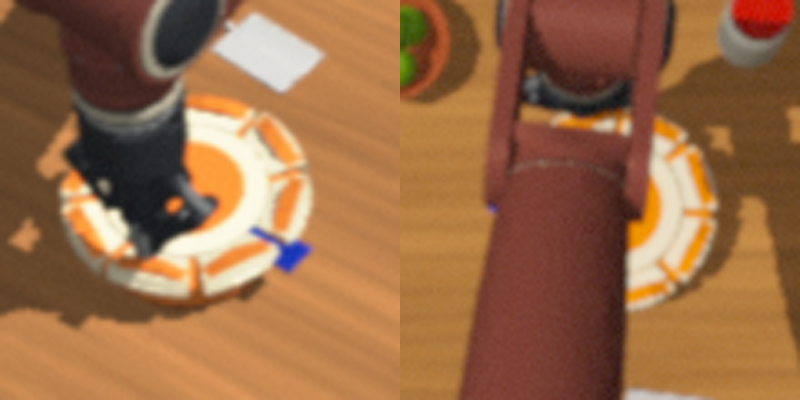

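Run:
```python
from h import *
c=np.array([.6005,-.032])
f=lambda X:np.round((np.array(proj("scene",X))-[180,150])*400/110)
for i,a in enumerate((17.2,62.2,107.2,152.2)):
    d=np.array([np.cos(np.radians(a)),np.sin(np.radians(a))])
    print(i+1,c+.09*d,"down",f([*(c+.09*d),.068]),"up",f([*(c+.09*d),.074]))
    g=a-22.5;d=np.array([np.cos(np.radians(g)),np.sin(np.radians(g))]);print(" gap",f([*(c+.1*d),.062]))
s=state();print(s["tool_pos"],"tcp",f(s["tool_pos"]),"ear",f([*(c+.11*np.array([np.cos(np.radians(84.7)),np.sin(np.radians(84.7))])),.0605]))
```

```text
1 [ 0.68647505 -0.00538628] down [148. 269.] up [147. 265.]
 gap [101. 265.]
2 [0.6424748  0.04761229] down [235. 259.] up [235. 255.]
 gap [194. 286.]
3 [0.57388628 0.05397505] down [288. 204.] up [288. 199.]
 gap [279. 246.]
4 [0.52088771 0.0099748 ] down [277. 139.] up [277. 135.]
 gap [302. 173.]
[ 0.68649389 -0.0046562   0.06716752] tcp [149. 270.] ear [289. 253.]
```

No contact yet, and the fingertip appears about 13 mm above where the TCP projects (149,270). I'll go on down carefully by feel.

```bash
python3 -m inch '[{"dx":0,"dy":0,"dz":0.001,"rx":0,"ry":0,"rz":0},{"dx":0,"dy":0,"dz":0.002,"rx":0,"ry":0,"rz":0},{"dx":0,"dy":0,"dz":0.0025,"rx":0,"ry":0,"rz":0}]' | sed -n '2p;4p'
python3 -m inch '[{"dx":0,"dy":0,"dz":0.001,"rx":0,"ry":0,"rz":0},{"dx":0,"dy":0,"dz":0.002,"rx":0,"ry":0,"rz":0},{"dx":0,"dy":0,"dz":0.002,"rx":0,"ry":0,"rz":0}]'| sed -n '2p;4p'
python3 - <<'E'
from h import *
a=optics.grab_frame("scene")[185:245,195:255,::-1]
cv2.imwrite("pics/n3.png",cv2.resize(a,(600,600),interpolation=cv2.INTER_CUBIC))
s=state();print((np.array(proj("scene",s["tool_pos"]))-[195,185])*10)
E
```

```text
tool_pos: [0.6864, -0.0047, 0.0651]
contact_force: [-0.0, 0.6, 0.9]
tool_pos: [0.6864, -0.0047, 0.0634]
contact_force: [-0.4, -0.0, 0.2]
[260.02266723 399.47018491]
```

View pics/n3.png

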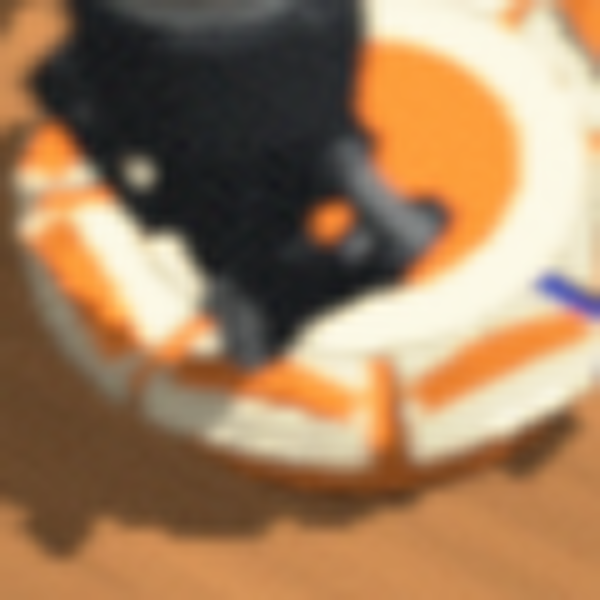

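```bash
for i in 1 2 3; do python3 -m inch '[{"dx":0,"dy":0,"dz":0.001,"rx":0,"ry":0,"rz":0},{"dx":0,"dy":0,"dz":0.0012,"rx":0,"ry":0,"rz":0}]' | sed -n '2p;4p'; done
```

```text
tool_pos: [0.6865, -0.0047, 0.0626]
contact_force: [1.1, 0.1, -0.3]
tool_pos: [0.6865, -0.0046, 0.0616]
contact_force: [-0.8, -0.7, -0.4]
tool_pos: [0.6864, -0.0047, 0.0606]
contact_force: [0.1, -0.9, 0.1]
```

```bash
for i in 1 2 3 ; do python3 -m inch '[{"dx":0,"dy":0,"dz":0.001,"rx":0,"ry":0,"rz":0},{"dx":0,"dy":0,"dz":0.0012,"rx":0,"ry":0,"rz":0}]' | sed -n '2p;4p'; done
```

```text
tool_pos: [0.6864, -0.0047, 0.0596]
contact_force: [-0.3, -0.3, -0.7]
tool_pos: [0.6864, -0.0047, 0.0587]
contact_force: [-0.1, 0.0, -0.2]
tool_pos: [0.6865, -0.0047, 0.0577]
contact_force: [-0.1, -0.3, 0.0]
```

```bash
for i in 1 2 ; do python3 -m inch '[{"dx":0,"dy":0,"dz":0.001,"rx":0,"ry":0,"rz":0},{"dx":0,"dy":0,"dz":0.0012,"rx":0,"ry":0,"rz":0}]' | sed -n '1,2p;4p'; done
python3 - <<'E'
from h import *
a=optics.grab_frame("scene")[165:245,195:275,::-1]
cv2.imwrite("pics/n4.png",cv2.resize(a,(600,600),interpolation=cv2.INTER_CUBIC))
s=state();print((np.array(proj("scene",s["tool_pos"]))-[195,165])*7.5,s["contact_force"])
E
```

```text
time: 7.25
tool_pos: [0.6865, -0.0046, 0.0568]
contact_force: [-0.6, 0.0, 0.6]
time: 7.45
tool_pos: [0.6864, -0.0046, 0.0558]
contact_force: [-0.7, -0.1, -0.1]
[196.53727747 461.00898252] [-0.3337692   0.58210709 -0.09485126]
```

View pics/n4.png

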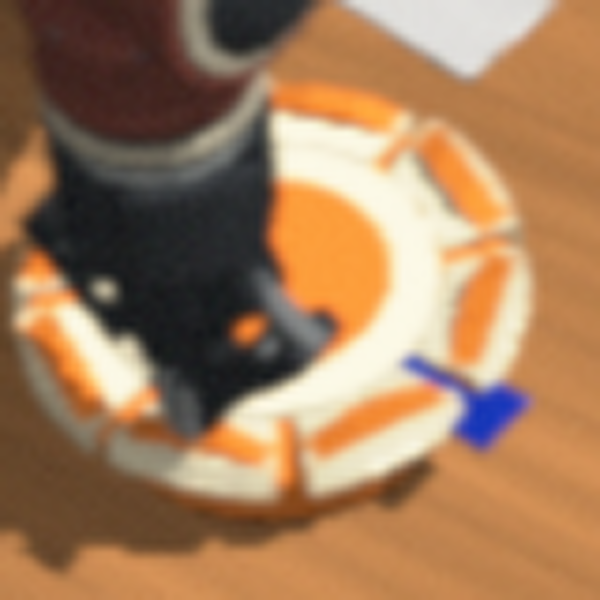

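The tip ends at about (190,437) against the projected TCP (197,461). At 5.5 mm of height per pixel, it is really near z≈0.073, just at the raised pad. I'll continue by feel.

```bash
for i in 1 2 3; do python3 -m inch '[{"dx":0,"dy":0,"dz":0.001,"rx":0,"ry":0,"rz":0},{"dx":0,"dy":0,"dz":0.0012,"rx":0,"ry":0,"rz":0}]' | sed -n '1,2p;4p'; done
```

```text
time: 7.7
tool_pos: [0.6865, -0.0047, 0.0549]
contact_force: [0.4, -0.5, -0.0]
time: 7.9
tool_pos: [0.6865, -0.0046, 0.0539]
contact_force: [-0.5, 0.0, 0.7]
time: 8.1
tool_pos: [0.6865, -0.0046, 0.0529]
contact_force: [-0.8, 0.0, -0.1]
```

```bash
for i in 1 2 3; do python3 -m inch '[{"dx":0,"dy":0,"dz":0.001,"rx":0,"ry":0,"rz":0},{"dx":0,"dy":0,"dz":0.0012,"rx":0,"ry":0,"rz":0}]' | sed -n '1,2p;4p'; done
```

```text
time: 8.3
tool_pos: [0.6865, -0.0047, 0.052]
contact_force: [-0.6, 0.1, -0.0]
time: 8.5
tool_pos: [0.6865, -0.0046, 0.051]
contact_force: [-0.0, 0.3, 0.4]
time: 8.7
tool_pos: [0.6864, -0.0047, 0.05]
contact_force: [0.5, 0.1, 0.0]
```

```bash
for i in 1 2 ; do python3 -m inch '[{"dx":0,"dy":0,"dz":0.001,"rx":0,"ry":0,"rz":0},{"dx":0,"dy":0,"dz":0.0012,"rx":0,"ry":0,"rz":0}]' | sed -n '1,2p;4p'; done
python3 - <<'E'
from h import *
im=optics.grab_frame("scene");a=im[165:245,195:275,::-1]
cv2.imwrite("pics/n5.png",cv2.resize(a,(600,600),interpolation=cv2.INTER_CUBIC))
s=state();print((np.array(proj("scene",s["tool_pos"]))-[195,165])*7.5,s)
E
```

```text
time: 8.9
tool_pos: [0.6864, -0.0047, 0.0491]
contact_force: [-0.5, -0.3, -0.9]
time: 9.1
tool_pos: [0.6865, -0.0047, 0.0481]
contact_force: [0.2, -0.5, 0.2]
[198.10579816 472.25987412] {'time': 9.15, 'joint_pos': array([-1.15060887e-01,  3.20709176e-01,  1.57276073e+00, -2.06582248e-05,
        1.24835279e+00, -1.68595505e+00]), 'joint_vel': array([ 1.11556749e-03, -1.42914927e-03,  4.13775629e-05,  2.52510080e-04,
        1.47922773e-03,  1.95427019e-03]), 'joint_efforts': array([ 8.03415132e-04, -4.79041386e+01, -3.40231490e+01, -2.65576155e-04,
       -3.61898230e-03,  1.29781359e-06]), 'tool_pos': array([ 0.68642935, -0.0046438 ,  0.04809645]), 'tool_rot': array([-1.15381787e-04, -5.21920006e-05,  9.99999992e-01,  3.47887216e-06]), 'contact_force': array([ 0.64244846, -0.03653893, -0.7511151 ]), 'ft_torque': array([0.00920165, 0.01901174, 0.00864818]), 'grasp_force': 0.0, 'gripper_width': -0.00010980408677327661}
```

View pics/n5.png

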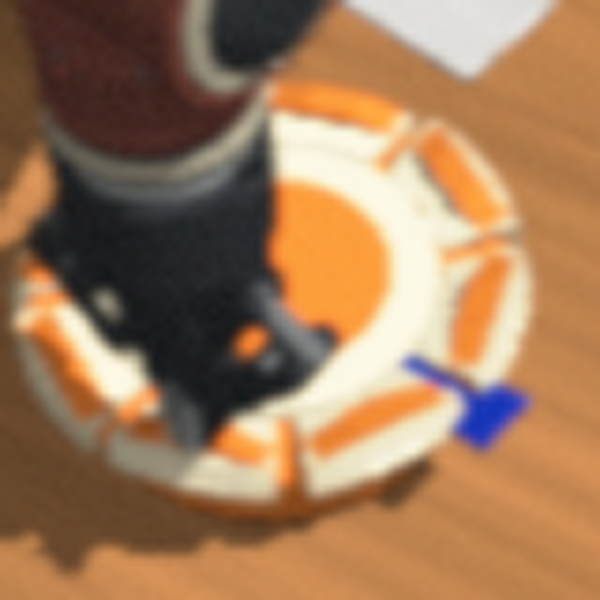

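Tip at about (195,450) and still moving freely with the arm; no tab has moved. I'll continue down in small steps.

```bash
for i in 1 2 3 4; do python3 -m inch '[{"dx":0,"dy":0,"dz":0.001,"rx":0,"ry":0,"rz":0},{"dx":0,"dy":0,"dz":0.0015,"rx":0,"ry":0,"rz":0}]' | sed -n '2p;4p'; done
```

```text
tool_pos: [0.6865, -0.0047, 0.047]
contact_force: [0.2, -0.7, 0.6]
tool_pos: [0.6865, -0.0047, 0.0457]
contact_force: [0.4, -0.0, -1.7]
tool_pos: [0.6865, -0.0046, 0.0446]
contact_force: [0.6, -0.2, 1.0]
tool_pos: [0.6866, -0.0046, 0.0435]
contact_force: [0.2, -0.7, 0.0]
```

```bash
for i in 1 2 3; do python3 -m inch '[{"dx":0,"dy":0,"dz":0.0008,"rx":0,"ry":0,"rz":0},{"dx":0,"dy":0,"dz":0.0012,"rx":0,"ry":0,"rz":0}]' | sed -n '1,2p;4p'; done
```

```text
time: 10.15
tool_pos: [0.6867, -0.0047, 0.0426]
contact_force: [-0.3, -0.5, 0.6]
time: 10.35
tool_pos: [0.6869, -0.0046, 0.0421]
contact_force: [-0.9, 1.7, 2.2]
time: 10.55
tool_pos: [0.6872, -0.0045, 0.0412]
contact_force: [1.9, 0.3, 3.1]
```

Contact: the force is building to 3 N at TCP z≈0.041. Keep pressing gently.

```bash
for i in 1 2 3; do python3 -m inch '[{"dx":0,"dy":0,"dz":0.0008,"rx":0,"ry":0,"rz":0},{"dx":0,"dy":0,"dz":0.0012,"rx":0,"ry":0,"rz":0}]' | sed -n '1,2p;4p'; done
```

```text
time: 10.75
tool_pos: [0.6871, -0.0046, 0.0399]
contact_force: [0.9, 0.9, 2.7]
time: 10.95
tool_pos: [0.6853, -0.0048, 0.0374]
contact_force: [0.3, -0.5, 0.3]
time: 11.15
tool_pos: [0.6857, -0.0047, 0.037]
contact_force: [-1.4, -0.0, 0.8]
```

Tab 1 snapped: the force dropped off at z≈0.037. Now the slide offsets along the arc.

Run:
```python
import numpy as np
p=lambda a:.09*np.array([np.cos(np.radians(a)),np.sin(np.radians(a))])
for k in range(6):
    a=17.2+22.5*k;print([tuple(np.round((p(a+4.5*j)-p(a))*[-1,1]/.8,4)) for j in range(1,6)])
```

```text
[(np.float64(0.0029), np.float64(0.0083)), (np.float64(0.0065), np.float64(0.0164)), (np.float64(0.0107), np.float64(0.0242)), (np.float64(0.0155), np.float64(0.0316)), (np.float64(0.0209), np.float64(0.0386))]
[(np.float64(0.0059), np.float64(0.0066)), (np.float64(0.0123), np.float64(0.0127)), (np.float64(0.0192), np.float64(0.0182)), (np.float64(0.0264), np.float64(0.0232)), (np.float64(0.0341), np.float64(0.0277))]
[(np.float64(0.008), np.float64(0.0038)), (np.float64(0.0162), np.float64(0.007)), (np.float64(0.0247), np.float64(0.0095)), (np.float64(0.0333), np.float64(0.0113)), (np.float64(0.0421), np.float64(0.0125))]
[(np.float64(0.0088), np.float64(0.0005)), (np.float64(0.0177), np.float64(0.0002)), (np.float64(0.0264), np.float64(-0.0007)), (np.float64(0.0351), np.float64(-0.0023)), (np.float64(0.0437), np.float64(-0.0046))]
[(np.float64(0.0083), np.float64(-0.0029)), (np.float64(0.0164), np.float64(-0.0065)), (np.float64(0.0242), np.float64(-0.0107)), (np.float64(0.0316), np.float64(-0.0155)), (np.float64(0.0386), np.float64(-0.0209))]
[(np.float64(0.0066), np.float64(-0.0059)), (np.float64(0.0127), np.float64(-0.0123)), (np.float64(0.0182), np.float64(-0.0192)), (np.float64(0.0232), np.float64(-0.0264)), (np.float64(0.0277), np.float64(-0.0341))]
```

```bash
python3 -m inch '[{"dx":0.0029,"dy":0.0083,"dz":0,"rx":0,"ry":0,"rz":0},{"dx":0.0065,"dy":0.0164,"dz":0,"rx":0,"ry":0,"rz":0},{"dx":0.0107,"dy":0.0242,"dz":0,"rx":0,"ry":0,"rz":0},{"dx":0.0155,"dy":0.0316,"dz":0,"rx":0,"ry":0,"rz":0},{"dx":0.0209,"dy":0.0386,"dz":0,"rx":0,"ry":0,"rz":0}]'|sed -n '1,2p;4p'
python3 -m inch '[{"dx":0.0059,"dy":0.0066,"dz":0,"rx":0,"ry":0,"rz":0},{"dx":0.0123,"dy":0.0127,"dz":0,"rx":0,"ry":0,"rz":0},{"dx":0.0192,"dy":0.0182,"dz":0,"rx":0,"ry":0,"rz":0}]'|sed -n '1,2p;4p'
```

```text
time: 11.65
tool_pos: [0.6694, 0.027, 0.0377]
contact_force: [-0.5, -0.0, 1.0]
time: 11.95
tool_pos: [0.6545, 0.0412, 0.0385]
contact_force: [1.0, 0.6, 0.7]
```

```bash
python3 -m inch '[{"dx":0.0072,"dy":0.005,"dz":0,"rx":0,"ry":0,"rz":0},{"dx":0.0149,"dy":0.0095,"dz":0,"rx":0,"ry":0,"rz":0},{"dx":0.0149,"dy":0.0095,"dz":0,"rx":0,"ry":0,"rz":0}]'|sed -n '1,2p;4p'
python3 - <<'E'
from h import *
im=optics.grab_frame("scene");a=im[165:245,195:275,::-1]
cv2.imwrite("pics/n6.png",cv2.resize(a,(600,600),interpolation=cv2.INTER_CUBIC))
E
```

```text
time: 12.25
tool_pos: [0.6411, 0.0491, 0.0371]
contact_force: [0.4, 0.4, 0.0]
```

View pics/n6.png

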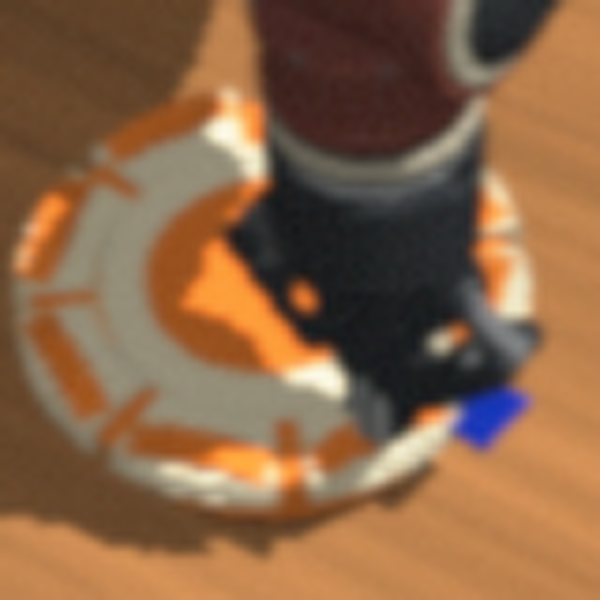

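The fingers are on the tab 2 pad at about (385,430) beside the ear (490,415), and the warmer hasn't moved. I'll press slightly to confirm it is down.

```bash
python3 -m inch '[{"dx":0,"dy":0,"dz":0.0006,"rx":0,"ry":0,"rz":0},{"dx":0,"dy":0,"dz":0.001,"rx":0,"ry":0,"rz":0}]'|sed -n '1,2p;4p'
python3 -m inch '[{"dx":0,"dy":0,"dz":0.0006,"rx":0,"ry":0,"rz":0},{"dx":0,"dy":0,"dz":0.001,"rx":0,"ry":0,"rz":0}]'|sed -n '1,2p;4p'
```

```text
time: 12.5
tool_pos: [0.6424, 0.0483, 0.0369]
contact_force: [-2.0, 1.0, 2.6]
time: 12.7
tool_pos: [0.6425, 0.0484, 0.0367]
contact_force: [-3.3, 0.6, 6.2]
```

Hard contact at 0.0367, so tab 2 is flat. Ease off 1 mm and slide to tab 3.

```bash
python3 -m inch '[{"dx":0.008,"dy":0.0038,"dz":-0.0014,"rx":0,"ry":0,"rz":0},{"dx":0.0162,"dy":0.007,"dz":-0.0014,"rx":0,"ry":0,"rz":0},{"dx":0.0247,"dy":0.0095,"dz":-0.0014,"rx":0,"ry":0,"rz":0},{"dx":0.0333,"dy":0.0113,"dz":-0.0014,"rx":0,"ry":0,"rz":0},{"dx":0.0421,"dy":0.0125,"dz":-0.0014,"rx":0,"ry":0,"rz":0}]'|sed -n '1,2p;4p'
python3 -m inch '[{"dx":0.0088,"dy":0.0005,"dz":0,"rx":0,"ry":0,"rz":0},{"dx":0.0177,"dy":0.0002,"dz":0,"rx":0,"ry":0,"rz":0},{"dx":0.0264,"dy":-0.0007,"dz":0,"rx":0,"ry":0,"rz":0},{"dx":0.0351,"dy":-0.0023,"dz":0,"rx":0,"ry":0,"rz":0},{"dx":0.0437,"dy":-0.0046,"dz":0,"rx":0,"ry":0,"rz":0}]'|sed -n '1,2p;4p'
python3 -m inch '[{"dx":0,"dy":0,"dz":0.0006,"rx":0,"ry":0,"rz":0},{"dx":0,"dy":0,"dz":0.0012,"rx":0,"ry":0,"rz":0}]'|sed -n '1,2p;4p'
```

```text
time: 13.2
tool_pos: [0.608, 0.0586, 0.0369]
contact_force: [2.1, 0.9, 0.5]
time: 13.7
tool_pos: [0.5729, 0.0546, 0.0369]
contact_force: [1.0, 0.6, 2.2]
time: 13.9
tool_pos: [0.5722, 0.0545, 0.0365]
contact_force: [-5.9, -0.1, 9.4]
```

Tab 3 is flat (hard stop at 0.0365). On to tab 4.

```bash
python3 -m inch '[{"dx":0.0083,"dy":-0.0029,"dz":-0.0014,"rx":0,"ry":0,"rz":0},{"dx":0.0164,"dy":-0.0065,"dz":-0.0014,"rx":0,"ry":0,"rz":0},{"dx":0.0242,"dy":-0.0107,"dz":-0.0014,"rx":0,"ry":0,"rz":0},{"dx":0.0316,"dy":-0.0155,"dz":-0.0014,"rx":0,"ry":0,"rz":0},{"dx":0.0386,"dy":-0.0209,"dz":-0.0014,"rx":0,"ry":0,"rz":0}]'|sed -n '1,2p;4p'
python3 -m inch '[{"dx":0.0066,"dy":-0.0059,"dz":0,"rx":0,"ry":0,"rz":0},{"dx":0.0127,"dy":-0.0123,"dz":0,"rx":0,"ry":0,"rz":0},{"dx":0.0182,"dy":-0.0192,"dz":0,"rx":0,"ry":0,"rz":0},{"dx":0.0232,"dy":-0.0264,"dz":0,"rx":0,"ry":0,"rz":0},{"dx":0.0277,"dy":-0.0341,"dz":0,"rx":0,"ry":0,"rz":0}]'|sed -n '1,2p;4p'
python3 -m inch '[{"dx":0,"dy":0,"dz":0.0006,"rx":0,"ry":0,"rz":0},{"dx":0,"dy":0,"dz":0.0014,"rx":0,"ry":0,"rz":0},{"dx":0,"dy":0,"dz":0.0014,"rx":0,"ry":0,"rz":0}]'|sed -n '1,2p;4p'
```

```text
time: 14.4
tool_pos: [0.542, 0.0376, 0.0369]
contact_force: [0.7, 0.5, 1.3]
time: 14.9
tool_pos: [0.52, 0.01, 0.037]
contact_force: [0.2, 0.5, 1.3]
time: 15.2
tool_pos: [0.5203, 0.0097, 0.0368]
contact_force: [-4.5, -2.3, 6.0]
```

Tab 4 is flat too. Lift away, back toward +y, and look.

```bash
python3 -m inch '[{"dx":0,"dy":0,"dz":-0.03,"rx":0,"ry":0,"rz":0},{"dx":0,"dy":0,"dz":-0.08,"rx":0,"ry":0,"rz":0},{"dx":0,"dy":0,"dz":-0.13,"rx":0,"ry":0,"rz":0},{"dx":0,"dy":0,"dz":-0.19,"rx":0,"ry":0,"rz":0},{"dx":0,"dy":0,"dz":-0.22,"rx":0,"ry":0,"rz":0}]'|sed -n '1,2p;4p'
python3 -m inch '[{"dx":0.03,"dy":0.05,"dz":0,"rx":0,"ry":0,"rz":0},{"dx":0.06,"dy":0.1,"dz":0,"rx":0,"ry":0,"rz":0},{"dx":0.08,"dy":0.15,"dz":0,"rx":0,"ry":0,"rz":0},{"dx":0.1,"dy":0.2,"dz":0,"rx":0,"ry":0,"rz":0},{"dx":0.12,"dy":0.25,"dz":0,"rx":0,"ry":0,"rz":0}]'|sed -n '1,2p;4p'
python3 -m inch '[{"dx":0.0,"dy":0.06,"dz":0,"rx":0,"ry":0,"rz":0},{"dx":0,"dy":0.1,"dz":0,"rx":0,"ry":0,"rz":0},{"dx":0,"dy":0.1,"dz":0,"rx":0,"ry":0,"rz":0},{"dx":0,"dy":0.1,"dz":0,"rx":0,"ry":0,"rz":0}]'|sed -n '1,2p;4p'
python3 - <<'E'
from h import *
a=optics.grab_frame("scene")[160:250,190:280,::-1];b=optics.grab_frame("top")[135:230,216:311,::-1]
cv2.imwrite("pics/n7.png",np.hstack([cv2.resize(x,(400,400),interpolation=cv2.INTER_CUBIC) for x in(a,b)]))
E
```

```text
time: 15.7
tool_pos: [0.5226, 0.0105, 0.217]
contact_force: [-0.3, -0.4, 0.1]
time: 16.2
tool_pos: [0.4238, 0.212, 0.2119]
contact_force: [0.8, -0.9, 0.0]
time: 16.6
tool_pos: [0.4244, 0.2909, 0.2116]
contact_force: [-0.4, -0.9, -1.1]
```

View pics/n7.png

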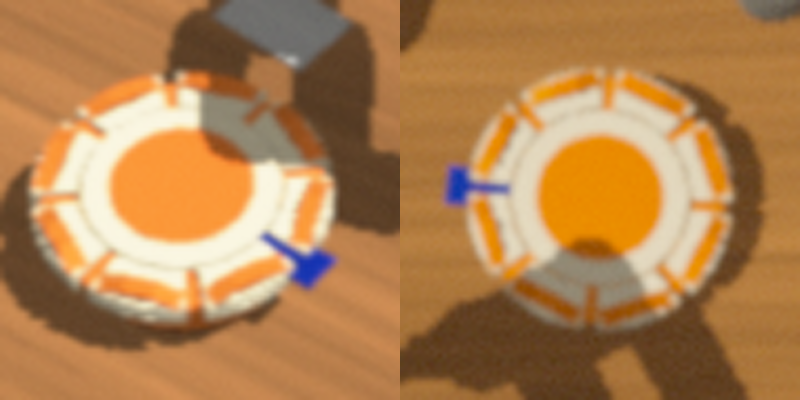

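All tabs look level, the ear is at (315,265) left and (457,185) right, and the warmer is in place. I'll check tab 1 numerically, since it was only felt snapping: pad centroids now versus before.

Run:
```python
from h import *
old=cv2.imread("pics/scene0.png");new=optics.grab_frame("scene")[:,:,::-1].copy()
cs=[]
for im in(old,new):
    h=cv2.cvtColor(im,cv2.COLOR_BGR2HSV);o=cv2.inRange(h,(5,170,90),(20,255,255))
    d=np.zeros_like(o);d[190:214,216:247]=1
    p=np.argwhere((o>0)&(d>0))[:,::-1];c0=p.mean(0);L=[c0]
    for k in range(8):
        a=np.radians(17.2+45*k);poly=[]
        for da,r in((-.17,.078),(.17,.078),(.17,.104),(-.17,.104)):
            poly.append(proj("scene",[.6005+r*np.cos(a+da),-.032+r*np.sin(a+da),.071]))
        m=np.zeros_like(o);cv2.fillPoly(m,[np.int32(np.round(poly))],1)
        q=np.argwhere((o>0)&(m>0))[:,::-1];L.append(q.mean(0) if len(q) else [np.nan]*2)
    cs.append(np.array(L))
print(np.round(cs[1]-cs[0],2))
```

```text
[[ 0.11 -0.13]
 [-1.06  1.76]
 [ 1.32  1.52]
 [ 1.15  0.32]
 [ 0.34 -0.27]
 [-0.23 -0.05]
 [ 0.02  0.05]
 [ 0.03 -0.08]
 [ 0.    0.  ]]
```

Tabs 1 and 2 dropped by the same amount (about 1.6 px), tabs 2–4 each gave a hard stop at the flat height, and the warmer hasn't moved. Handing in.

```bash
python3 -c "from plant import ticket;print(ticket.job_done())"
```

```text
the job is handed in; nothing more can be done
None
```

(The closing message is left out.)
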